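# Close up the bench organizer

### The arm

A 7-joint arm with a two-finger parallel gripper is mounted at the origin on a cart in front of the work surface, level with it; the furniture and walls round the work are solid. World frame = base frame: x ahead of the robot, y to its left, z up, the work surface at z = 0. Lengths are in mm, angles in rad, forces in N, time in s.
With the tool pointing down it reaches from about 400 to 900 mm from the base axis. Payload 5.5 kg.
Tool frame: the origin (TCP) lies between the finger pads; the fingertips stand env.tips_ahead ahead of it and the grasp point (between the pads) lies 6 mm ahead of it (env.tips_ahead is the distance from the TCP to the fingertips, in mm); z points along the fingers, y is the line along which they close (so a half turn about z gives the same grasp; the last joint's range is limited). The gripper opens to 92 mm and grips with 3 to 60 N. Pads are 19 mm wide; open, the fingers measure 130 mm over their backs; the gripper's body (75 mm by 190 mm) begins 47 mm behind the grasp point.
Start: joints at [-0.935, 0.501, -0.427, 1.55, 0.221, 1.138, -0.21], TCP at [236.709, 605.366, 251.729] pointing down, gripper open.
Joint ranges: [-2.88, 2.88], [-0.31, 2.03], [-1.54, 1.56], [0.2, 2.42], [-1.41, 4.55], [0.19, 2.02], [-2.57, 2.57]. Speed limits (rad/s): [2.57, 2.57, 3.14, 3.14, 3.14, 3.14, 3.14].

### API

Orientations are given as a unit quaternion [x, y, z, w].
In Python, from cell import env, cams, hand_in gives the robot as it stands. The module is installed in compiled form; this text tells all that it offers.
- The arm moves only by the tool drive_tool, never from a script. Its argument "motion" is a list of rows, each a list of 3 entries, a list of its own where there are three numbers: the finger opening in m, from 0 to 0.0918, then the shift along the tool's x, y, z in m, then the turn, a rotation vector about the tool's x, y, z in degrees. In form: [[fingers, [x, y, z], [ax, ay, az]], ...]. A call has 1 to 10 rows; each row is the pose to reach, as a shift and turn from the pose commanded when the call began, along the tool's axes at that moment; what a row does not reach only later rows make up. A row lasts 1/10 s, in which the tool goes at most 50 mm and 8.59 degrees, less where a joint would pass 70% of its speed; a pose out of reach is approached as far as the arm can. A call with a gripper value outside its range is refused whole. The fingers move at their own pace and stop on an object; "squeeze" is the grip in N (left out, the last holds). Time passes only in rows, so rows that repeat a pose let the fingers close. It gives the time, the measured TCP pose, the force, the opening and the grip force at its end, in the units of the state.
- env.get_obs(): the state, without advancing time (a new reading comes with each control period).
- cams.capture(name): name is "side" or "top" or "wrist"; returns a dict with "img" (384x512x3 uint8, blue, green, red), "vfov" (degrees; the focal length in pixels is half the picture's height over the tangent of half this angle, whatever the lens; pixels are square), "cx", "cy" (the principal point, pixels), "R" (3x3) and "t" (3): a world point X has camera coordinates R X + t; the wrist camera has in their place "tool_from_camera" (4x4, takes a point from camera to tool coordinates, whose origin is the TCP and whose axes are the flange's). Camera axes: x right, y down, z forward; pixel columns grow to the right and rows downward; lengths in mm; the calibration is good to about 2 mm. A picture is of the moment at which its call begins: read the wrist's pose just before it. There is no depth.
- hand_in(): hands the job in; it is judged then, once.
The state is a dict: "time_s": time; "joint_pos": joint angles; "qvel": joint speeds; "joint_torque": joint torques, N m; "position": TCP position; "tool_rot": TCP orientation; "contact_force": force on the tool from outside, world axes, zero at the start; "torque": the same for the moment, N m; "opening": finger opening in mm; "finger_force": force on a finger pad.
Only numpy, scipy, OpenCV 4.12 (cv2) and the standard library are available. Lean on these libraries where they do the work, as an engineer would, in place of code of your own. Each camera call takes 0.05 s, during which the arm holds its last target. There are 200 camera calls.

### The job

Close up the small bench organizer standing on the table: with the fingertips, push both of its open drawers fully home and push its sliding cover all the way across the tray on top. Only push on the outside faces: do not pinch anything, reach into the drawers, slam them, or shove or lift the organizer, and leave the jar, the spice jar and the can standing where they are.

Things in the scene. Friction and masses are not known exactly. Their poses are not given: they have to be found in the camera images.
- organizer: Low grey organizer standing loose (about 6 kg; stays put under 25 N of push). Origin: centre of its underside; own x points from the drawer fronts to the back, y to its left, z up. Carcass x -85..85, y -147..147 mm; flat deck at z = 100 mm with 5 mm high rails along y on both sides of the cover. The deck's left half holds an open tray of driver bits, which the cover closes.
- left_drawer (a joint): Opening of the left drawer (organizer +y side), m: 0 = fully home, up to 0.12 = pulled out along organizer -x. Slides with about 2 N of friction and stays where it is left.
- right_drawer (a joint): Opening of the right drawer (organizer -y side), m: 0 = fully home, up to 0.12 pulled out along organizer -x. About 2 N of friction.
- left_front (a point): Middle of the outer (robot-side) face of the left drawer's light-wood front, 68 mm above the organizer's underside; moves with the drawer; axes as the organizer's. Panel 143 mm wide, 10 thick, z = 10 to 96 mm, with a 39 mm wide finger notch down to z = 84 in its top edge. Push along organizer +x; shut, this point is at organizer x = -95, y = 73.5 mm.
- right_front (a point): The same point on the right drawer's front panel, of the same sizes; shut, it is at organizer x = -95 mm, y = -73.5 mm.
- left_tray: Inside tray of the left drawer, behind its front panel (open-topped, 155 x 126 x 52 mm); it must not be touched. Origin and axes: those of the drawer, at the organizer's underside in the middle of the drawer's width.
- right_tray: Inside tray of the right drawer, same sizes; it must not be touched.
- cover (a joint): Opening of the sliding cover, m: 0 = tray fully covered (cover at the end stop at the organizer's left), up to 0.135 = slid open along organizer -y. About 1.5 N of friction; stays where it is left.
- cover_edge (a point): Centre of the right-hand (organizer -y) end face of the cover, a light-wood slab 98 x 137 x 20 mm (x, y, z) on the deck. The face is 98 mm long and spans z = 101.5 to 121.5 mm over the organizer's underside (this point 111.5); moves with the cover; axes as the organizer's. Push along organizer +y; shut, this point is at organizer x = -30, y = 3.5 mm.
- jar: Empty glass jar, 59 mm across, 83 mm high, upright near the organizer's right front. Bystander. Origin: centre of the underside.
- spice: Spice jar with screw cap, 46 mm across, 106 mm high, upright near the organizer's left front. Bystander. Origin: centre of the underside.
- can: Drinks can, 65 mm across, 124 mm high, upright beside the organizer's left side. Bystander. Origin: centre of the underside.

How it is judged (in metres and radians):
At the end, for the whole second after the job is handed in: Both drawers and the cover are within 4 mm of fully shut, the organizer is at rest within 20 mm of where it stood, and the jar, spice jar and can stand upright within 20 mm of where they stood (value of joint each of left_drawer, right_drawer, cover below 0.004 m and distance of each of organizer, jar, spice, can from where it was at the start of the episode below 0.02 m and linear speed of organizer below 0.01 m/s and angle between each of jar, spice, can's own z axis and vertical below 0.2 rad); the robot touches nothing.
It fails at once if the organizer is shoved more than 20 mm (distance of organizer from where it was at the start of the episode above 0.02 m).
It fails at once if the organizer is lifted or tipped up (height (world z) of organizer above 0.01 m or angle between organizer's own z axis and vertical above 0.06 rad).
It fails at once if the fingers reach into a drawer (touch its inside tray with more than 1 N) (contact force between the fingers and left_tray above 1 N or contact force between the fingers and right_tray above 1 N).
It fails at once if a drawer or the cover is slammed (closes faster than 0.4 m/s) (velocity of joint any of left_drawer, right_drawer, cover below -0.4 m/s).
It fails at once if the jar, the spice jar or the can is moved more than 20 mm or lifted (distance of any of jar, spice, can from where it was at the start of the episode above 0.02 m).
It also fails if it takes over 51 s, if anything falls off the work surface, if the arm or the gripper's body presses on something with over 40 N, if the wrist force passes 120 N, or if a joint passes its speed limit or range.

## Working session

There is one attempt and no reset: what is moved stays moved. The work goes in short steps, Python scripts to look and compute and a tool call to move; the robot and the scene stay as the last step left them, time stands still between calls to the robot, and variables do not carry over. Pictures are saved under pics/ and viewed, at most 10 in all, crops included, and the job is handed in when it is done.

Besides the shell and the picture viewer there is one more tool, called after "Request:" by a JSON object that holds its "op" and its "data". drive_tool: Moves the arm, as the interface text tells. Its arguments: {"type":"object","properties":{"motion":{"type":"array"},"squeeze":{"type":"number"}},"required":["motion"]}

```bash
mkdir -p pics; cat > h.py <<'E'
import numpy as np,cv2,json
from cell import env,cams,hand_in
def K(c):
    f=192/np.tan(np.radians(c['vfov'])/2);return f,c['cx'],c['cy']
def snap(n,fn):
    c=cams.capture(n);cv2.imwrite('pics/'+fn+'.png',c['img']);return c
def ray(c,u,v,z):
    f,cx,cy=K(c);R=np.array(c['R']);t=np.array(c['t']).ravel()
    d=R.T@np.array([(u-cx)/f,(v-cy)/f,1]);o=-R.T@t
    return o+d*(z-o[2])/d[2]
def proj(c,X):
    f,cx,cy=K(c);p=np.array(c['R'])@np.array(X)+np.array(c['t']).ravel();return p[0]/p[2]*f+cx,p[1]/p[2]*f+cy
E
python3 - <<'E'
from h import *
import pickle
o=env.get_obs();print(o,env.tips_ahead)
d={}
for n in('top','side'):
    c=snap(n,n+'0');d[n]=c;print(n,K(c),c['R'],c['t'])
pickle.dump(d,open('c.pkl','wb'))
cv2.imwrite('pics/both.png',cv2.resize(np.vstack([d['top']['img'],d['side']['img']]),None,fx=.78,fy=.78))
cv2.imwrite('pics/topb.png',cv2.resize(d['top']['img'],(800,600)))
cv2.imwrite('pics/sideb.png',cv2.resize(d['side']['img'],(800,600)))
E
```

```text
{'time_s': 0.0, 'joint_pos': array([-0.93479767,  0.50185039, -0.42679262,  1.55143572,  0.22079839,
        1.13829358, -0.21031832]), 'qvel': array([-0.00099162,  0.00052447,  0.00016687,  0.0007868 , -0.00112591,
        0.00055465, -0.00115049]), 'joint_torque': array([-2.02764581e-04, -5.66589081e+01, -5.81646949e+00, -2.79110956e+01,
       -6.87570730e-02,  3.07432457e-02,  1.93040455e-04]), 'position': array([236.55134785, 604.73600652, 250.68277631]), 'tool_rot': array([ 1.85304880e-01,  9.82680604e-01, -9.41421428e-04, -2.14054038e-04]), 'contact_force': array([-0.01776776, -0.40037853,  0.71675059]), 'torque': array([ 0.03558178, -0.00935502,  0.04750954]), 'finger_force': 0.0, 'opening': 92.10217676996203} 25.0
top (np.float64(389.96619508956206), 257.400870557766, 192.61466054170344) [[ 0.08480963 -0.9963804  -0.00578162]
 [-0.97478831 -0.08176708 -0.20760998]
 [ 0.20638577  0.02324318 -0.9781946 ]] [150.50571195 615.16379838 810.07960447]
side (np.float64(400.34452296450803), 246.6526381616151, 193.6393162117649) [[-0.79514229  0.60635926  0.00878625]
 [ 0.51606946  0.68420854 -0.51529699]
 [-0.31846673 -0.40520011 -0.85696663]] [ 335.48023873 -374.9063194  1335.55410359]
```

View pics/topb.png

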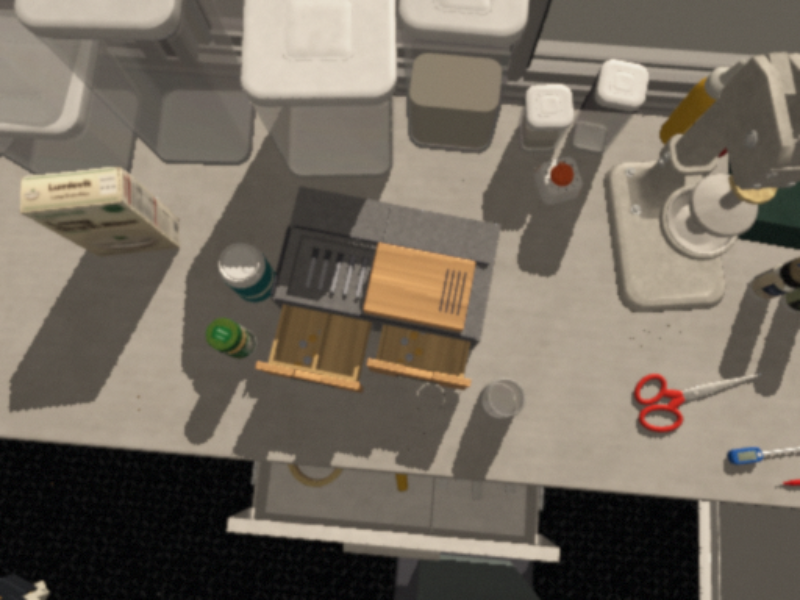

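View pics/sideb.png

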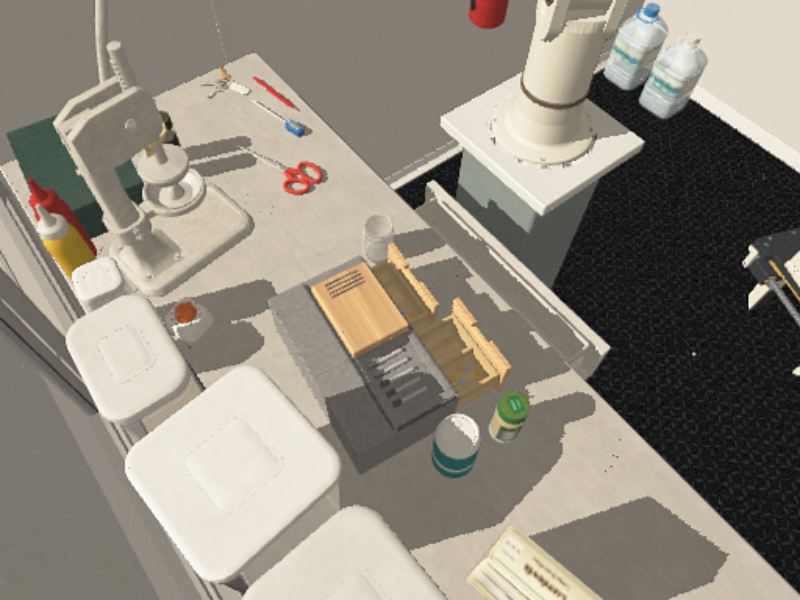

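The top view shows the cover corners at (378,243), (476,262), (465,332), (364,312). The left front's top edge runs (257,367)–(360,387) and the right front's (369,365)–(468,385). The can is near (245,265), the spice jar near (225,333) and the jar near (503,395). I'll fit a pose to these.

```bash
cat > fit.py <<'E'
from h import *
import pickle
from scipy.optimize import least_squares
d=pickle.load(open('c.pkl','rb'));s=512/800
def W(p,X):
    c,q=np.cos(p[2]),np.sin(p[2]);return [p[0]+c*X[0]-q*X[1],p[1]+q*X[0]+c*X[1],X[2]]
def pts(p):
    L,R,C=p[3:]
    return dict(lfl=(-95-L,145,96),lfr=(-95-L,2,96),rfl=(-95-R,-2,96),rfr=(-95-R,-145,96),
    cbl=(19,140.5-C,121.5),cbr=(19,3.5-C,121.5),cfr=(-79,3.5-C,121.5),cfl=(-79,140.5-C,121.5),dbr=(85,-147,100))
obs={'top':dict(lfl=(257,369),lfr=(360,388),rfl=(369,366),rfr=(468,386),cbl=(378,243),cbr=(476,262),cfr=(465,332),cfl=(364,312),dbr=(499,225)),
'side':dict(cbr=(310,287),cfr=(365,262),cfl=(412,327),cbl=(357,355),lfl=(508,355))}
def res(p):
    r=[];P=pts(p)
    for n in obs:
        for k,uv in obs[n].items(): r+=list((np.array(proj(d[n],W(p,P[k])))-np.array(uv)*s))
    return np.array(r)
if __name__=='__main__':
    f=least_squares(res,[600,0,0,80,80,80],loss='soft_l1',x_scale=[10,10,.1,10,10,10]);p=f.x
    print(p.round(3),res(p).reshape(-1,2).round(1).tolist());np.save('p.npy',p)
    for k,uv,z in(('can',(243,258),124),('spice',(224,331),106),('jar',(504,392),83)): 
        X=ray(d['top'],uv[0]*s,uv[1]*s,z);c,q=np.cos(p[2]),np.sin(p[2]);e=X[:2]-p[:2]
        print(k,X.round(),'org',round(c*e[0]+q*e[1]),round(-q*e[0]+c*e[1]))
    for n in obs:
        im=cv2.resize(d[n]['img'],(800,600))
        def ln(a,b): cv2.line(im,*[tuple(int(v/s) for v in proj(d[n],W(p,x))) for x in(a,b)],(0,0,255),1)
        def box(x0,x1,y0,y1,z0,z1):
            c=[(x0,y0),(x1,y0),(x1,y1),(x0,y1)]
            for i in range(4):
                a,b=c[i],c[(i+1)%4]
                ln((*a,z0),(*b,z0));ln((*a,z1),(*b,z1));ln((*a,z0),(*a,z1))
        box(-85,85,-147,147,0,100);box(-95-p[3],-85-p[3],2,145,10,96);box(-95-p[4],-85-p[4],-145,-2,10,96);box(-79,19,3.5-p[5],140.5-p[5],101.5,121.5)
        cv2.imwrite(f'pics/ov_{n}.png',im)
    a=cv2.imread('pics/ov_top.png')[150:450,180:560];b=cv2.imread('pics/ov_side.png')[200:500,230:610]
    cv2.imwrite('pics/ov.png',np.hstack([a,b]))
E
python3 fit.py
```

```text
[ 6.44888e+02  2.27225e+02 -9.90000e-02  8.12430e+01  5.06420e+01
  1.22670e+02] [[0.0, -0.2], [0.3, 0.1], [-0.7, 0.2], [2.7, -0.2], [-1.3, 0.3], [-0.8, -0.6], [-1.2, -0.6], [-1.4, 0.4], [0.6, -0.5], [0.4, -1.5], [-0.3, -2.5], [-0.9, -3.6], [-1.5, -2.1], [1.2, 5.3]]
can [629. 421. 124.] org -35 191
spice [530. 438. 106.] org -135 198
jar [482.  52.  83.] org -145 -190
```

View pics/ov.png

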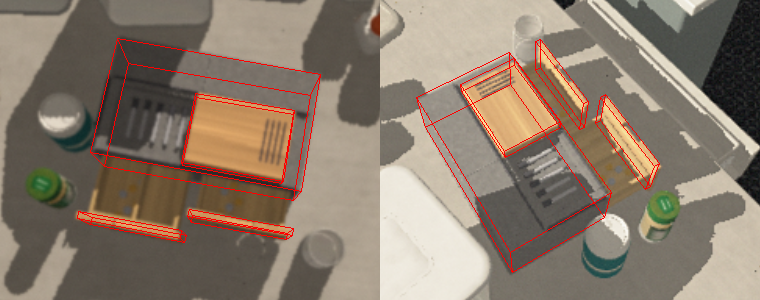

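The overlay fits well. In world coordinates the organizer is at about (645,227) with yaw −5.7°; left is open 81 mm, right 51 mm and the cover 123 mm. Next I work out the move.

```bash
cat > go.py <<'E'
from h import *
import sys
from scipy.spatial.transform import Rotation as Rt
p=np.load('p.npy');o=env.get_obs();Q=Rt.from_quat(o['tool_rot']).as_matrix()
c,q=np.cos(p[2]),np.sin(p[2]);Ro=np.array([[c,-q,0],[q,c,0],[0,0,1]])
G=Ro@np.diag([-1,1,-1.])
P=np.array([p[0],p[1],0])
print('t',o['time_s'],'org pos',(Ro.T@(o['position']-P)).round(1),'F org',(Ro.T@o['contact_force']).round(1),'turn deg',np.degrees(Rt.from_matrix(Q.T@G).as_rotvec()).round(2))
a=list(map(float,sys.argv[1:]))
for i in range(0,len(a),3):
    T=P+Ro@np.array(a[i:i+3]);print('target',T.round(),'shift mm',(Q.T@(T-o['position'])).round(1))
E
python3 go.py -210 73.5 250
```

```text
t 0.1 org pos [-443.7  335.2  250.8] F org [-0.5 -0.1 -0.1] turn deg [ -0.1   -0.02 -15.67]
target [443. 321. 250.] shift mm [-295.7 -188.9    1.1]
```

Request:
{"op": "drive_tool", "data": {"motion": [[0,[-0.03,-0.019,0],[0,0,-2]],[0,[-0.065,-0.041,0],[0,0,-5]],[0,[-0.1,-0.063,0],[0,0,-8]],[0,[-0.135,-0.086,0],[0,0,-11]],[0,[-0.17,-0.109,0],[0,0,-14]],[0,[-0.205,-0.131,0],[0,0,-15.7]],[0,[-0.24,-0.153,0],[0,0,-15.7]],[0,[-0.275,-0.175,0],[0,0,-15.7]],[0,[-0.296,-0.189,0],[0,0,-15.7]],[0,[-0.296,-0.189,0],[0,0,-15.7]]], "squeeze": 5}}

```text
time_s: 1.1
position: [446.6, 316.6, 251.1]
tool_rot: [0.053, 0.999, -0.001, 0.0]
contact_force: [-0.1, 0.4, 0.2]
opening: 16.5
finger_force: 0.0
```

```bash
python3 go.py -210 73.5 95
```

```text
t 1.1 org pos [-206.2   69.3  251.1] F org [-0.1  0.4  0.2] turn deg [-0.16  0.04 -0.42]
target [443. 321.  95.] shift mm [  3.9   4.6 156.1]
```

Go down, let the fingers finish closing, then take one look.

Request:
{"op": "drive_tool", "data": {"motion": [[0,[0.004,0.004,0.03],[0,0,-0.4]],[0,[0.004,0.004,0.06],[0,0,-0.4]],[0,[0.004,0.004,0.09],[0,0,-0.4]],[0,[0.004,0.004,0.12],[0,0,-0.4]],[0,[0.004,0.004,0.14],[0,0,-0.4]],[0,[0.004,0.004,0.155],[0,0,-0.4]],[0,[0.004,0.004,0.155],[0,0,-0.4]],[0,[0.004,0.004,0.155],[0,0,-0.4]]]}}

```text
time_s: 1.9
position: [439.8, 326.6, 97.0]
tool_rot: [0.046, 0.999, 0.0, -0.0]
contact_force: [-0.3, 0.0, 0.5]
opening: 0.4
finger_force: 0.0
```

```bash
python3 go.py -185.5 73.5 95 -104.5 73.5 95; python3 - <<'E'
from h import *
a=snap('top','t1')['img'];b=snap('side','s1')['img']
cv2.imwrite('pics/m1.png',np.hstack([cv2.resize(a[130:290,100:340],(400,267)),cv2.resize(b[120:280,150:390],(400,267))]))
E
```

```text
t 1.9 org pos [-213.9   78.5   97. ] F org [-0.3 -0.   0.5] turn deg [ 0.02 -0.01  0.47]
target [468. 319.  95.] shift mm [-28.4  -5.3   2. ]
target [548. 311.  95.] shift mm [-109.4   -5.9    2. ]
```

View pics/m1.png

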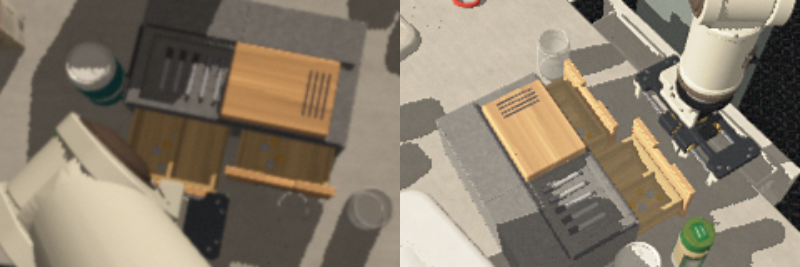

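The gripper stands in front of the left drawer, clear of the spice jar. Now push.

Request:
{"op": "drive_tool", "data": {"motion": [[0,[-0.01,-0.003,0.002],[0,0,0.5]],[0,[-0.02,-0.005,0.002],[0,0,0.5]],[0,[-0.028,-0.005,0.002],[0,0,0.5]],[0,[-0.036,-0.005,0.002],[0,0,0.5]],[0,[-0.046,-0.005,0.002],[0,0,0.5]],[0,[-0.056,-0.005,0.002],[0,0,0.5]],[0,[-0.066,-0.005,0.002],[0,0,0.5]],[0,[-0.076,-0.005,0.002],[0,0,0.5]],[0,[-0.086,-0.005,0.002],[0,0,0.5]],[0,[-0.094,-0.006,0.002],[0,0,0.5]]]}}

```text
time_s: 3.0
position: [534.0, 311.7, 94.5]
tool_rot: [0.05, 0.999, 0.0, 0.0]
contact_force: [-2.7, 1.3, -1.9]
opening: 0.5
finger_force: 1.1
```

```bash
python3 go.py -104.5 73.5 95
```

```text
t 3.0 org pos [-118.7   73.1   94.5] F org [-2.8  1.  -1.9] turn deg [ 0.05  0.01 -0.07]
target [548. 311.  95.] shift mm [-14.2   0.4  -0.5]
```

Request:
{"op": "drive_tool", "data": {"motion": [[0,[-0.004,0,0],[0,0,0]],[0,[-0.007,0,0],[0,0,0]],[0,[-0.009,0,0],[0,0,0]],[0,[-0.011,0,0],[0,0,0]],[0,[-0.011,0,0],[0,0,0]]]}}

```text
time_s: 3.5
position: [544.1, 310.4, 94.8]
tool_rot: [0.05, 0.999, 0.0, 0.0]
contact_force: [-1.1, 0.7, -0.9]
opening: 0.4
finger_force: 0.6
```

```bash
python3 go.py -104.5 73.5 95
```

```text
t 3.5 org pos [-108.5   72.8   94.8] F org [-1.1  0.6 -0.9] turn deg [ 0.02  0.02 -0.06]
target [548. 311.  95.] shift mm [-4.   0.8 -0.2]
```

Request:
{"op": "drive_tool", "data": {"motion": [[0,[-0.001,0,0],[0,0,0]],[0,[-0.002,0,0],[0,0,0]],[0,[-0.003,0,0],[0,0,0]],[0,[-0.003,0,0],[0,0,0]]]}}

```text
time_s: 3.9
position: [547.2, 310.0, 94.8]
tool_rot: [0.05, 0.999, 0.0, 0.0]
contact_force: [-1.3, 0.4, -1.3]
opening: 0.5
finger_force: 0.7
```

Request:
{"op": "drive_tool", "data": {"motion": [[0,[-0.001,0,0],[0,0,0]],[0,[-0.002,0,0],[0,0,0]],[0,[-0.002,0,0],[0,0,0]]]}}

```text
time_s: 4.2
position: [549.2, 309.8, 94.8]
tool_rot: [0.05, 0.999, 0.0, 0.0]
contact_force: [-0.8, 0.4, -1.4]
opening: 0.6
finger_force: 0.7
```

Request:
{"op": "drive_tool", "data": {"motion": [[0,[-0.001,0,0],[0,0,0]],[0,[-0.002,0,0],[0,0,0]],[0,[-0.002,0,0],[0,0,0]]]}}

```text
time_s: 4.5
position: [549.5, 309.8, 94.7]
tool_rot: [0.05, 0.999, -0.0, -0.001]
contact_force: [-4.9, 0.3, 3.0]
opening: 0.3
finger_force: 3.0
```

Request:
{"op": "drive_tool", "data": {"motion": [[0,[-0.001,0,0],[0,0,0]],[0,[-0.001,0,0],[0,0,0]]]}}

```text
time_s: 4.7
position: [549.5, 309.7, 94.7]
tool_rot: [0.05, 0.999, -0.001, -0.002]
contact_force: [-8.5, -0.2, 5.9]
opening: 0.7
finger_force: 4.2
```

```bash
python3 go.py -180 73.5 95
```

```text
t 4.7 org pos [-103.1   72.6   94.7] F org [-8.5 -1.   5.9] turn deg [-0.08 -0.23 -0.02]
target [473. 318.  95.] shift mm [76.9  0.8 -0. ]
```

Left drawer is home: position stalled as the force rose to 8.5 N. Back off and go across to the right drawer.

Request:
{"op": "drive_tool", "data": {"motion": [[0,[0.01,0,0],[0,0,0]],[0,[0.035,0,0],[0,0,0]],[0,[0.065,0,0],[0,0,0]],[0,[0.082,0,0],[0,0,0]],[0,[0.082,-0.03,0],[0,0,0]],[0,[0.082,-0.065,0],[0,0,0]],[0,[0.082,-0.1,0],[0,0,0]],[0,[0.082,-0.13,0],[0,0,0]],[0,[0.082,-0.146,0],[0,0,0]],[0,[0.082,-0.146,0],[0,0,0]]]}}

```text
time_s: 5.7
position: [456.2, 169.9, 94.9]
tool_rot: [0.052, 0.999, -0.001, 0.0]
contact_force: [0.4, 0.8, 0.6]
opening: 1.0
finger_force: 0.0
```

Request:
{"op": "drive_tool", "data": {"motion": [[0,[0,0,0],[0,0,0]]]}}

```text
time_s: 5.8
position: [456.5, 173.5, 95.2]
tool_rot: [0.05, 0.999, 0.001, 0.001]
contact_force: [-0.6, 0.7, -0.3]
opening: 0.6
finger_force: 0.0
```

```bash
python3 go.py -103 -73.5 95
```

```text
t 5.8 org pos [-182.1  -72.1   95.2] F org [-0.7  0.7 -0.3] turn deg [ 0.09  0.1  -0.07]
target [535. 164.  95.] shift mm [-79.1  -1.3   0.3]
```

Request:
{"op": "drive_tool", "data": {"motion": [[0,[-0.01,0,0],[0,0,0]],[0,[-0.018,0,0],[0,0,0]],[0,[-0.026,0,0],[0,0,0]],[0,[-0.034,0,0],[0,0,0]],[0,[-0.042,0,0],[0,0,0]],[0,[-0.05,0,0],[0,0,0]],[0,[-0.058,0,0],[0,0,0]],[0,[-0.065,0,0],[0,0,0]],[0,[-0.07,0,0],[0,0,0]],[0,[-0.072,0,0],[0,0,0]]]}}

```text
time_s: 6.8
position: [528.0, 164.9, 94.6]
tool_rot: [0.051, 0.999, -0.0, 0.0]
contact_force: [-1.8, 1.0, -0.1]
opening: 0.6
finger_force: 1.0
```

Request:
{"op": "drive_tool", "data": {"motion": [[0,[-0.001,0,0],[0,0,0]],[0,[-0.003,0,0],[0,0,0]],[0,[-0.004,0,0],[0,0,0]],[0,[-0.005,0,0],[0,0,0]],[0,[-0.005,0,0],[0,0,0]]]}}

```text
time_s: 7.3
position: [532.3, 164.4, 94.7]
tool_rot: [0.05, 0.999, -0.0, -0.0]
contact_force: [-2.1, 0.7, -0.9]
opening: 0.6
finger_force: 0.7
```

```bash
python3 go.py -103 -73.5 95
```

```text
t 7.3 org pos [-105.8  -73.7   94.7] F org [-2.2  0.5 -0.9] turn deg [-0.02 -0.   -0.08]
target [535. 164.  95.] shift mm [-2.8  0.2 -0.3]
```

Request:
{"op": "drive_tool", "data": {"motion": [[0,[-0.001,0,0],[0,0,0]],[0,[-0.002,0,0],[0,0,0]],[0,[-0.003,0,0],[0,0,0]],[0,[-0.004,0,0],[0,0,0]]]}}

```text
time_s: 7.7
position: [532.7, 164.4, 94.4]
tool_rot: [0.05, 0.999, -0.001, -0.003]
contact_force: [-13.2, -0.1, 10.5]
opening: 0.7
finger_force: 6.6
```

Request:
{"op": "drive_tool", "data": {"motion": [[0,[-0.001,0,0],[0,0,0]],[0,[-0.001,0,0],[0,0,0]]]}}

```text
time_s: 7.9
position: [532.7, 164.5, 94.2]
tool_rot: [0.05, 0.999, -0.001, -0.004]
contact_force: [-13.5, 0.5, 10.3]
opening: 0.5
finger_force: 6.9
```

```bash
python3 go.py -103 -73.5 95
```

```text
t 7.9 org pos [-105.4  -73.6   94.2] F org [-13.5  -0.8  10.3] turn deg [-0.15 -0.47 -0.02]
target [535. 164.  95.] shift mm [-2.4  0.1 -0.8]
```

Right drawer is at its stop too. Retract, rise, and move to the cover's right side.

Request:
{"op": "drive_tool", "data": {"motion": [[0,[0.01,0,0],[0,0,0]],[0,[0.035,0,0],[0,0,0]],[0,[0.045,0,-0.03],[0,0,0]],[0,[0.045,0,-0.07],[0,0,0]],[0,[0.045,0,-0.105],[0,0,0]],[0,[0.03,-0.03,-0.105],[0,0,0]],[0,[0.0,-0.06,-0.105],[0,0,0]],[0,[-0.035,-0.09,-0.105],[0,0,0]],[0,[-0.07,-0.095,-0.105],[0,0,0]],[0,[-0.07,-0.095,-0.105],[0,0,0]]]}}

```text
time_s: 8.9
position: [602.4, 58.5, 200.3]
tool_rot: [0.053, 0.999, -0.0, 0.003]
contact_force: [-0.1, -0.2, -0.2]
opening: 0.5
finger_force: 0.0
```

Request:
{"op": "drive_tool", "data": {"motion": [[0,[0,0,0],[0,0,0]],[0,[0,0,0],[0,0,0]]]}}

```text
time_s: 9.1
position: [596.7, 63.5, 199.7]
tool_rot: [0.05, 0.999, 0.0, -0.0]
contact_force: [-0.1, 0.2, 0.5]
opening: 0.6
finger_force: 0.0
```

```bash
python3 go.py -30 -165 134; python3 - <<'E'
from h import *
a=snap('top','t2')['img'];b=snap('side','s2')['img']
cv2.imwrite('pics/m2.png',np.hstack([cv2.resize(a[110:270,130:370],(400,267)),cv2.resize(b[120:280,150:390],(400,267))]))
E
```

```text
t 9.1 org pos [ -31.7 -167.7  199.7] F org [-0.1  0.2  0.5] turn deg [ 0.02 -0.01  0.01]
target [599.  66. 134.] shift mm [-1.8  2.6 65.7]
```

View pics/m2.png

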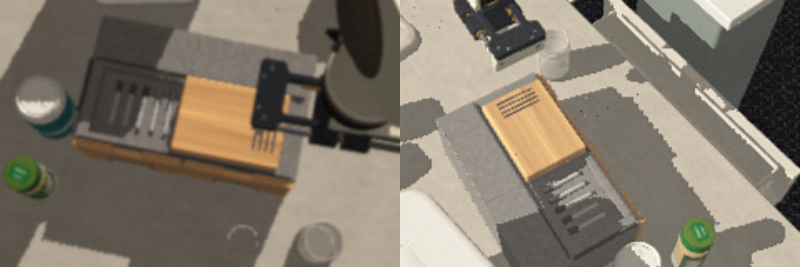

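Both drawers look flush, and the organizer hasn't moved. Lower beside the cover edge and push along +y.

Request:
{"op": "drive_tool", "data": {"motion": [[0,[-0.002,0,0.025],[0,0,0]],[0,[-0.002,0,0.05],[0,0,0]],[0,[-0.002,0,0.065],[0,0,0]],[0,[-0.002,0,0.065],[0,0,0]],[0,[-0.002,0.01,0.065],[0,0,0]],[0,[-0.002,0.02,0.065],[0,0,0]],[0,[-0.002,0.028,0.065],[0,0,0]],[0,[-0.002,0.036,0.065],[0,0,0]],[0,[-0.002,0.044,0.065],[0,0,0]],[0,[-0.002,0.052,0.065],[0,0,0]]]}}

```text
time_s: 10.2
position: [605.4, 114.5, 135.5]
tool_rot: [0.05, 0.999, -0.0, 0.001]
contact_force: [0.5, -2.2, 4.4]
opening: 0.4
finger_force: 2.2
```

```bash
python3 go.py -30 -15.5 134
```

```text
t 10.2 org pos [ -28.2 -116.1  135.5] F org [ 0.7 -2.2  4.4] turn deg [-0.01  0.09 -0.09]
target [613. 215. 134.] shift mm [  2.  100.6   1.5]
```

Request:
{"op": "drive_tool", "data": {"motion": [[0,[0,0.01,0],[0,0,0]],[0,[0,0.02,0],[0,0,0]],[0,[0,0.03,0],[0,0,0]],[0,[0,0.04,0],[0,0,0]],[0,[0,0.05,0],[0,0,0]],[0,[0,0.06,0],[0,0,0]],[0,[0,0.07,0],[0,0,0]],[0,[0,0.078,0],[0,0,0]],[0,[0,0.084,0],[0,0,0]],[0,[0,0.086,0],[0,0,0]]]}}

```text
time_s: 11.2
position: [612.9, 200.8, 134.5]
tool_rot: [0.05, 0.999, 0.0, -0.0]
contact_force: [2.3, -2.0, 4.4]
opening: 0.5
finger_force: 2.2
```

Request:
{"op": "drive_tool", "data": {"motion": [[0,[0,0.002,0],[0,0,0]],[0,[0,0.004,0],[0,0,0]],[0,[0,0.006,0],[0,0,0]],[0,[0,0.006,0],[0,0,0]]]}}

```text
time_s: 11.6
position: [613.6, 205.9, 134.6]
tool_rot: [0.05, 0.999, 0.0, -0.0]
contact_force: [0.4, -0.5, 4.1]
opening: 0.5
finger_force: 1.6
```

```bash
python3 go.py -30 -15.5 134
```

```text
t 11.6 org pos [-29.1 -24.3 134.6] F org [ 0.4 -0.5  4.1] turn deg [ 0.01 -0.03 -0.06]
target [613. 215. 134.] shift mm [0.9 8.8 0.6]
```

Request:
{"op": "drive_tool", "data": {"motion": [[0,[0,0.001,0],[0,0,0]],[0,[0,0.002,0],[0,0,0]],[0,[0,0.003,0],[0,0,0]],[0,[0,0.004,0],[0,0,0]],[0,[0,0.004,0],[0,0,0]]]}}

```text
time_s: 12.1
position: [614.1, 209.9, 134.6]
tool_rot: [0.05, 0.999, 0.0, -0.0]
contact_force: [-0.1, -2.2, 3.3]
opening: 0.7
finger_force: 1.7
```

Request:
{"op": "drive_tool", "data": {"motion": [[0,[0,0.001,0],[0,0,0]],[0,[0,0.002,0],[0,0,0]],[0,[0,0.003,0],[0,0,0]],[0,[0,0.003,0],[0,0,0]]]}}

```text
time_s: 12.5
position: [614.4, 212.9, 134.6]
tool_rot: [0.05, 0.999, 0.0, -0.0]
contact_force: [-0.2, -1.9, 3.2]
opening: 0.5
finger_force: 1.5
```

Request:
{"op": "drive_tool", "data": {"motion": [[0,[0,0.001,0],[0,0,0]],[0,[0,0.002,0],[0,0,0]],[0,[0,0.002,0],[0,0,0]]]}}

```text
time_s: 12.8
position: [614.6, 214.8, 134.6]
tool_rot: [0.05, 0.999, 0.0, -0.0]
contact_force: [0.5, -0.9, 2.8]
opening: 0.8
finger_force: 1.4
```

Request:
{"op": "drive_tool", "data": {"motion": [[0,[0,0.001,0],[0,0,0]],[0,[0,0.002,0],[0,0,0]],[0,[0,0.002,0],[0,0,0]]]}}

```text
time_s: 13.1
position: [614.9, 216.9, 134.7]
tool_rot: [0.05, 0.999, 0.0, -0.0]
contact_force: [0.4, -1.0, 3.1]
opening: 0.1
finger_force: 1.4
```

Request:
{"op": "drive_tool", "data": {"motion": [[0,[0,0.001,0],[0,0,0]],[0,[0,0.002,0],[0,0,0]],[0,[0,0.002,0],[0,0,0]]]}}

```text
time_s: 13.4
position: [615.1, 218.8, 134.7]
tool_rot: [0.05, 0.999, 0.0, 0.0]
contact_force: [0.3, -1.7, 2.2]
opening: 0.8
finger_force: 1.3
```

Request:
{"op": "drive_tool", "data": {"motion": [[0,[0,0.001,0],[0,0,0]],[0,[0,0.002,0],[0,0,0]],[0,[0,0.002,0],[0,0,0]]]}}

```text
time_s: 13.7
position: [615.3, 220.4, 134.7]
tool_rot: [0.05, 0.999, -0.0, -0.0]
contact_force: [-1.0, -2.0, 3.1]
opening: 0.4
finger_force: 1.9
```

Request:
{"op": "drive_tool", "data": {"motion": [[0,[0,0.001,0],[0,0,0]],[0,[0,0.001,0],[0,0,0]]]}}

```text
time_s: 13.9
position: [615.4, 220.5, 134.6]
tool_rot: [0.051, 0.999, -0.001, -0.0]
contact_force: [-0.6, -4.6, 4.5]
opening: 0.8
finger_force: 3.3
```

```bash
python3 go.py -30 -15.5 134
```

```text
t 13.9 org pos [-28.7  -9.6 134.6] F org [-0.2 -4.6  4.5] turn deg [-0.09 -0.03 -0.11]
target [613. 215. 134.] shift mm [ 1.3 -5.9  0.6]
```

Request:
{"op": "drive_tool", "data": {"motion": [[0,[0,0.001,0],[0,0,0]],[0,[0,0.002,0],[0,0,0]],[0,[0,0.002,0],[0,0,0]]]}}

```text
time_s: 14.2
position: [615.4, 220.7, 134.6]
tool_rot: [0.051, 0.999, -0.002, -0.001]
contact_force: [-2.8, -8.2, 6.6]
opening: 0.7
finger_force: 5.3
```

Request:
{"op": "drive_tool", "data": {"motion": [[0,[0,-0.006,0],[0,0,0]],[0,[0,-0.02,0],[0,0,0]],[0,[0,-0.05,0],[0,0,0]],[0,[0,-0.06,-0.03],[0,0,0]],[0,[0,-0.08,-0.06],[0,0,0]],[0,[0.03,-0.12,-0.1],[0,0,0]],[0,[0.06,-0.16,-0.13],[0,0,0]],[0,[0.08,-0.2,-0.15],[0,0,0]],[0,[0.08,-0.23,-0.15],[0,0,0]],[0,[0.08,-0.23,-0.15],[0,0,0]]]}}

```text
time_s: 15.2
position: [511.8, -4.5, 286.2]
tool_rot: [0.055, 0.998, -0.002, 0.001]
contact_force: [0.5, -0.9, 0.6]
opening: 0.4
finger_force: 0.0
```

```bash
python3 - <<'E'
from h import *
import fit
from scipy.optimize import least_squares
p=np.load('p.npy');s=512/800
p[3:]=0;d={n:snap(n,n+'3') for n in('top','side')}
o=[]
for n,(y,x) in(('top',(200,200)),('side',(210,260))):
    im=cv2.resize(d[n]['img'],(1600,1200),interpolation=cv2.INTER_CUBIC)
    def poly(P):cv2.polylines(im,[np.array([[v/s*2 for v in proj(d[n],fit.W(p,X))] for X in P],np.int32)],True,(0,0,255),1)
    poly([(-95,145,96),(-95,2,96),(-95,2,10),(-95,145,10)]);poly([(-95,-145,96),(-95,-2,96),(-95,-2,10),(-95,-145,10)])
    poly([(19,140.5,121.5),(19,3.5,121.5),(-79,3.5,121.5),(-79,140.5,121.5)]);poly([(85,147,100),(85,-147,100),(-85,-147,100),(-85,147,100)])
    r=(slice(300,880),slice(370,1120)) if n=='top' else (slice(400,1000),slice(500,1250))
    o.append(cv2.resize(im[r],(400,310)))
cv2.imwrite('pics/m3.png',cv2.resize(np.hstack(o),(800,310)))
E
```

```text
(no output)
```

View pics/m3.png

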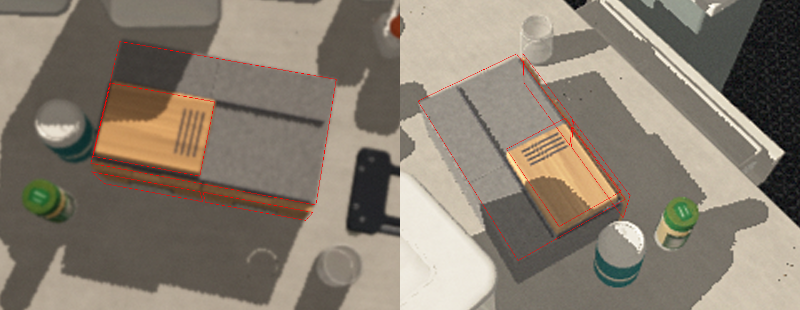

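The overlay matches the fully shut pose for both drawers and the cover, and the bystanders stand where they were.

```bash
python3 -c "
from cell import hand_in
print(hand_in())"
```

```text
the job is handed in; nothing more can be done
None
```

I pushed both drawers and the cover to their end stops and handed the job in; the closing pictures show the organizer, jar, spice jar and can where they started, but the hand-in returned no verdict.

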